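Check the jig's clamping levers and flag the loose one

ROBOT

A 6-joint arm with a two-finger parallel gripper is mounted at the origin on the work surface. World frame = base frame: x ahead of the robot, y to its left, z up, the work surface at z = 0. Lengths are in m, angles in rad, forces in N, time in s.
With the tool pointing down it reaches from about 0.35 to 0.875 m from the base axis. Payload 4.2 kg.
Tool frame: the origin (TCP) lies on the centre line of the jaws, within the pads' length; the fingertips stand 8 mm ahead of it and the grasp point (between the pads) lies 11 mm behind it; z points along the fingers, y is the line along which they close (so a half turn about z gives the same grasp; the last joint's range is limited). The gripper opens to 85 mm and grips with 20 to 120 N. Pads are 22 mm wide; open, the fingers measure 114 mm over their backs; the gripper's body (76 mm by 85 mm) begins 54 mm behind the grasp point. The pads swing forward as they close: fully open they stand 13 mm farther back than shut.
Start: joints at [-0.861, 0.385, 0.008, 0, -1.194, -0.259], TCP at [0.272, -0.563, 0.239] pointing down, gripper open.
Joint ranges: [-3.14, 3.14], [-1.21, 2.06], [-1.07, 1.41], [-3.16, 2.05], [-2.99, -0.16], [-3.1, 3.1]. Speed limits (rad/s): [2.79, 2.79, 3.14, 3.14, 3.14, 3.14].

INTERFACE

Orientations are given as a unit quaternion [x, y, z, w].
In Python, from station import arm, cams, spotter gives the robot as it stands. The module is installed in compiled form; this text tells all that it offers.
- The arm moves only by the tool drive_tool, never from a script. Its argument "rows" is one flat list of numbers, 4 for each row, row after row: the shift along the tool's x, y, z in units of 40 mm (1.0 is 40 mm), then the turn about the tool's z in units of 6 degrees (1.0 is 6 degrees). In form: [dx, dy, dz, roll, dx, dy, dz, roll, ...]. A call has 1 to 20 rows; each row shifts and turns the commanded pose from where the row before left it, along the tool's axes as they then stand; what a row does not reach is not made up. A row lasts 1/8 s, in which the tool goes at most 62.5 mm and 10.7 degrees, less where a joint would pass 70% of its speed; a pose out of reach is approached as far as the arm can. A call is refused whole if a number of a shift passes 1 or a number of a turn 1, either way. A call with a gripper value outside its range is refused whole. "jaw" is the finger opening in mm, from 0 to 85.4, set as the call begins (left out, the last holds). The fingers move at their own pace and stop on an object; the grip force is fixed at half the most. Time passes only in rows, so rows that do not move let the fingers close. It gives the time, the measured TCP pose, the force, the opening and the grip force at its end, in the units of the state.
- arm.observe(): the state, without advancing time (a new reading comes with each control period).
- cams.capture(name): name is "scene" or "top" or "wrist"; returns (picture, depth): 384x512x3 uint8, blue, green, red; 384x512 float32, m along the optical axis (not along the pixel's ray), 0 where there is no reading.
- cams.camera_info(name): a dict with "camera_matrix" (3x3 intrinsics, pixels), "rvec" (rotation vector, rad) and "tvec" (3), from world to camera coordinates, as OpenCV has them. Camera axes: x right, y down, z forward; pixel columns grow to the right and rows downward; lengths in m; the calibration is good to about 2 mm. The wrist camera is an equidistant fisheye: a pixel r from the principal point sees the ray r / f radians off the axis. A picture is of the moment at which its call begins: read the wrist's pose just before it. camera_info takes no time and is no camera call; for the wrist camera it gives the pose at the moment of the call.
- arm.hand_in(): hands the job in; it is judged then, once.
Trained networks look in the newest picture that a camera, given by its name, has taken for a name from the list of things; names that differ only in an ending like _2 or _b are one class to them, and where a whole thing is asked for, a point or a joint stands for the part that bears it (a point fixed in the world has none). Each returns a list of dicts, best first, with "score" (0 to 1); they miss things now and then, are a little off and sometimes report something else, mostly with a low value. They report only what shows in the picture. A call takes as long as a camera call. They do not tell look-alikes from the thing itself.
- spotter.search_frame(camera, label): "location" ([row, column] in pixels, amid what is visible of it).
- spotter.trace(camera, label): "region" (384x512 bool, what is visible of it) and "location" ([row, column] in pixels, amid what is visible of it).
The state is a dict: "time_s": time; "joints": joint angles; "joint_vel": joint speeds; "tau": joint torques, N m; "position": TCP position; "tool_rot": TCP orientation; "force": force on the tool from outside, world axes, zero at the start; "wrist_torque": the same for the moment, N m; "finger_gap": finger opening in m; "grip_force": force on a finger pad.
Only numpy, scipy, OpenCV 4.12 (cv2) and the standard library are available. Lean on these libraries where they do the work, as an engineer would, in place of code of your own. Each camera call takes 0.05 s, during which the arm holds its last target. There are 200 camera calls.

TASK

One of the three clamping levers on the drilling jig is loose: with the gripper shut, press each lever's yellow end sideways, clockwise seen from above, up to about 17 N and never over 25 N. Sound levers just creep a millimetre or two; let the one that swings away easily turn 15 to 25 mm at its end and stop, and turn none of them back. Then put the red marker pin fully home in the socket of that loose clamp, never in a sound clamp's, and leave the green pins, the mug and the glue bottle alone.

Things in the scene. Friction and masses are not known exactly. Their poses are not given: they have to be found in the camera images.
- clamp_a: Fixed steel clamp block, 125 mm (x) by 42 by 38 tall, one of three alike side by side on the green jig plate; the letter does not tell which is loose. Origin: underside, below the lever's pivot. x: from the pivot to the far end with the socket; z up; y: 90 deg anticlockwise of x from above. At the start the lever points along -x; clockwise (tightening) moves its yellow end to +y.
- lever_a_tip (a point): Centre of clamp_a's yellow end post (diameter 16 mm; 24 mm below to 18 above this point), 55 mm from the pivot. Black arm 12 mm wide, its top 10 mm below this point; hub diameter 28 mm, 3 mm higher than this point. At the post a sound lever gives at 9 to 10 N, then stiffens 3.5 N per mm and on release rests within 3 mm of its start; the loose one gives at about 2 N, swings on at that and stays.
- socket_a (a point): Centre of the mouth of the marker socket in the top face of the block clamp_a, 55 mm from the pivot on the block's +x side: a vertical round hole 15 mm in diameter, 26 mm deep, slightly chamfered; z up.
- clamp_b: Fixed steel clamp block, 125 mm (x) by 42 by 38 tall, one of three alike side by side on the green jig plate; the letter does not tell which is loose. Origin: underside, below the lever's pivot. x: from the pivot to the far end with the socket; z up; y: 90 deg anticlockwise of x from above. At the start the lever points along -x; clockwise (tightening) moves its yellow end to +y.
- lever_b_tip (a point): Centre of clamp_b's yellow end post (diameter 16 mm; 24 mm below to 18 above this point), 55 mm from the pivot. Black arm 12 mm wide, its top 10 mm below this point; hub diameter 28 mm, 3 mm higher than this point. At the post a sound lever gives at 9 to 10 N, then stiffens 3.5 N per mm and on release rests within 3 mm of its start; the loose one gives at about 2 N, swings on at that and stays.
- socket_b (a point): Centre of the mouth of the marker socket in the top face of the block clamp_b, 55 mm from the pivot on the block's +x side: a vertical round hole 15 mm in diameter, 26 mm deep, slightly chamfered; z up.
- clamp_c: Fixed steel clamp block, 125 mm (x) by 42 by 38 tall, one of three alike side by side on the green jig plate; the letter does not tell which is loose. Origin: underside, below the lever's pivot. x: from the pivot to the far end with the socket; z up; y: 90 deg anticlockwise of x from above. At the start the lever points along -x; clockwise (tightening) moves its yellow end to +y.
- lever_c_tip (a point): Centre of clamp_c's yellow end post (diameter 16 mm; 24 mm below to 18 above this point), 55 mm from the pivot. Black arm 12 mm wide, its top 10 mm below this point; hub diameter 28 mm, 3 mm higher than this point. At the post a sound lever gives at 9 to 10 N, then stiffens 3.5 N per mm and on release rests within 3 mm of its start; the loose one gives at about 2 N, swings on at that and stays.
- socket_c (a point): Centre of the mouth of the marker socket in the top face of the block clamp_c, 55 mm from the pivot on the block's +x side: a vertical round hole 15 mm in diameter, 26 mm deep, slightly chamfered; z up.
- red_pin_grip (a point): Middle of the handle of the loose red marker pin, 49 mm above its foot and 27 mm above the collar's underside (72 mm tall: steel stem 12 mm in diameter and 22 mm long with chamfered foot, then a collar 26 mm in diameter and 4 mm thick, then a straight round handle 18 mm in diameter and 46 mm tall; 40 g or so). It starts standing in one of the three holes of the holder. When home, its collar lies on the face around the hole; z up along the pin.
- red_pin_foot (a point): Centre of the lower end of the red pin's stem; when the pin is home in a socket it lies 22 mm below the socket's mouth.
- green_pin_1_grip (a point): Middle of the handle of a green marker pin, same shape as the red one, standing in another hole of the holder; to be left alone.
- green_pin_2_grip (a point): Middle of the handle of a green marker pin, same shape as the red one, standing in another hole of the holder; to be left alone.
- pin_holder: Fixed grey holder block for the pins, 180 mm (its x) by 44 mm by 38 mm tall, with three holes 15 mm in diameter and 26 mm deep on its centre line at x = -65, 0 and 65 mm; origin at the centre of its underside.
- mug: Blue mug, 82 mm in diameter, 95 mm tall; origin at its underside. Bystander.
- glue: White glue bottle with orange cap, 52 mm in diameter, 140 mm tall; origin at its underside. Bystander.
- red_pin: The red marker pin itself; its origin is the centre of the lower end of its stem.
There are look-alikes about, which are no part of the job. Leave any white look-alike of the red_pin alone.

How it is judged:
By the outcome, as a careful person would: the job done as asked, in the order asked, and still so for the second after the job is handed in, with the robot touching nothing.
It also fails if it takes over 67 s, if anything falls off the work surface, if the arm or the gripper's body presses on something with over 40 N, if the wrist force passes 120 N, or if a joint passes its speed limit or range.

## Working session

There is one attempt and no reset: what is moved stays moved. The work goes in short steps, Python scripts to look and compute and a tool call to move; the robot and the scene stay as the last step left them, time stands still between calls to the robot, and variables do not carry over. Pictures are saved under pics/ and viewed, at most 10 in all, crops included, and the job is handed in when it is done.

Besides the shell and the picture viewer there is one more tool, called after "Emit:" as name(argument=value, ...), one argument or row to a line, values as JSON. drive_tool: Moves the arm, as the interface text tells. Its arguments: {"type":"object","properties":{"rows":{"type":"array"},"jaw":{"type":"number"}},"required":["rows"]}

```bash
mkdir -p pics
cat > h.py <<'E'
import numpy as np, cv2
from station import arm, cams, spotter
from scipy.spatial.transform import Rotation as R
def info(c):
    i=cams.camera_info(c); return np.array(i["camera_matrix"],float),cv2.Rodrigues(np.array(i["rvec"],float))[0],np.array(i["tvec"],float).ravel()
def cloud(c,depth):
    K,Rm,t=info(c); v,u=np.mgrid[:384,:512]
    P=np.stack([(u-K[0,2])/K[0,0]*depth,(v-K[1,2])/K[1,1]*depth,depth],-1)
    return (P-t)@Rm
def proj(c,X):
    K,Rm,t=info(c); p=Rm@np.asarray(X,float)+t; p=K@p; return p[:2]/p[2]
E
python3 - <<'E'
from h import *
s=arm.observe(); print({k:np.round(v,4) for k,v in s.items()})
for c in ("scene","top"):
    p,d=cams.capture(c); np.savez(f"{c}.npz",p=p,d=d); 
    cv2.imwrite(f"pics/{c}.png",cv2.resize(p,(800,600),interpolation=cv2.INTER_CUBIC))
    K,Rm,t=info(c); print(c,K[0,0],-Rm.T@t, Rm[2], (d>0).mean())
    X=cloud(c,d)
    for l in ("red_pin","green_pin_1_grip","clamp_a","lever_a_tip","socket_a","pin_holder","mug","glue"):
        for r in spotter.search_frame(c,l)[:5]:
            q=np.round(r["location"]).astype(int); print(l,round(r["score"],2),q,np.round(X[q[0],q[1]],3))
E
```

```text
{'time_s': np.float64(0.0), 'joints': array([-8.614e-01,  3.856e-01,  6.600e-03, -5.000e-04, -1.194e+00,
       -2.586e-01]), 'joint_vel': array([ 0.0002, -0.0001,  0.0002,  0.0004, -0.0005, -0.0012]), 'tau': array([ 7.00000e-04, -3.92290e+01,  1.88406e+01,  4.18610e+00,
       -4.60000e-03,  0.00000e+00]), 'position': array([ 0.272 , -0.562 ,  0.2382]), 'tool_rot': array([-2.234e-01,  9.747e-01,  1.100e-03, -3.000e-04]), 'force': array([-0.3653,  0.1554, -0.0017]), 'wrist_torque': array([ 0.0002, -0.0197, -0.0276]), 'grip_force': np.float64(0.0), 'finger_gap': np.float64(0.0857)}
scene 466.6637270394764 [1.08171347 0.78676793 0.73692923] [-0.47795193 -0.67840882 -0.55796365] 0.9811960856119791
red_pin 0.84 [320 362] [0.568 0.416 0.045]
red_pin 0.61 [273 348] [0.523 0.328 0.073]
red_pin 0.61 [304 381] [0.505 0.407 0.041]
red_pin 0.6 [252 328] [ 0.449  0.198 -0.002]
green_pin_1_grip 0.7 [262 370] [0.456 0.327 0.067]
clamp_a 0.92 [206 232] [ 0.571 -0.033  0.047]
clamp_a 0.78 [188 210] [ 0.576 -0.134  0.05 ]
clamp_a 0.75 [227 262] [0.562 0.084 0.051]
clamp_a 0.28 [274 349] [0.522 0.33  
[... 422 characters left out ...]
.9959360758463541
red_pin 0.61 [186 124] [0.553 0.405 0.049]
red_pin 0.55 [213 184] [0.466 0.223 0.045]
clamp_a 0.92 [179 272] [ 0.562 -0.044  0.048]
clamp_a 0.74 [175 308] [ 0.571 -0.153  0.051]
clamp_a 0.55 [181 235] [0.559 0.068 0.049]
lever_a_tip 0.58 [195 238] [0.513 0.058 0.068]
lever_a_tip 0.54 [194 153] [0.527 0.319 0.04 ]
lever_a_tip 0.33 [180 271] [ 0.558 -0.041  0.051]
socket_a 0.92 [184 234] [0.549 0.071 0.054]
socket_a 0.88 [180 275] [ 0.559 -0.053  0.049]
socket_a 0.55 [175 311] [ 0.57  -0.161  0.052]
pin_holder 0.98 [200 156] [0.509 0.31  0.037]
pin_holder 0.37 [177 271] [ 0.567 -0.041  0.052]
mug 0.76 [219 390] [ 0.436 -0.402  0.005]
glue 0.83 [174 397] [ 0.556 -0.399  0.103]
```

View pics/scene.png

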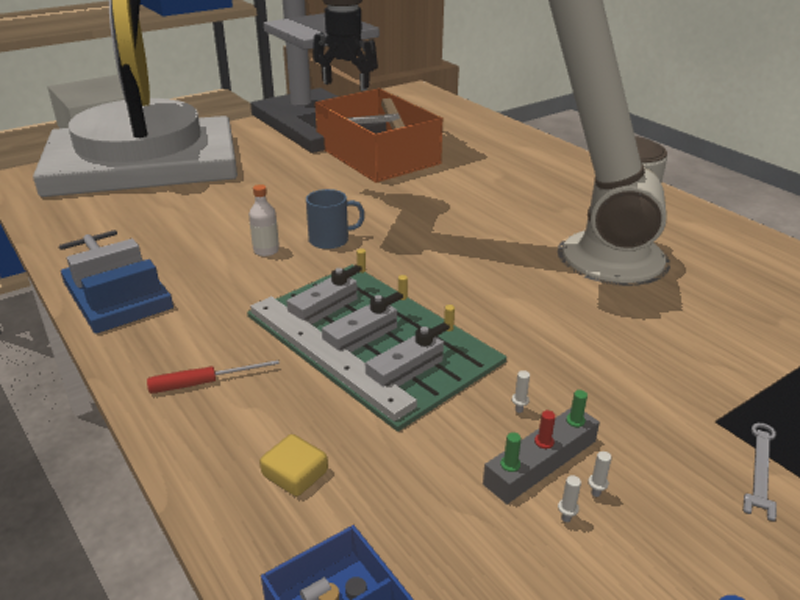

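View pics/top.png

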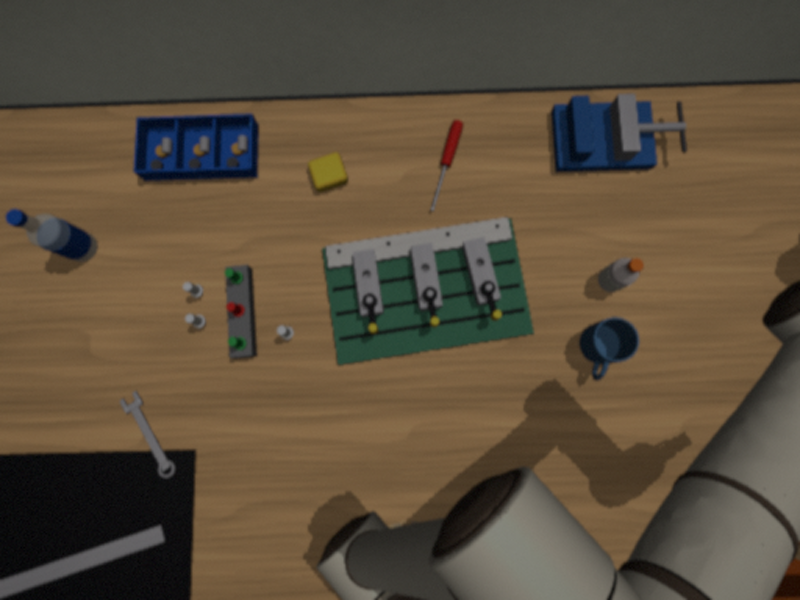

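Scene (800×600) shows the red pin at (546,428), green pins at (512,452) and (579,408), white look-alikes at (522,388), (600,470) and (571,495), and yellow posts at (361,260), (403,287) and (449,317). A red screwdriver lies at (185,379). In the top view the red pin is at (234,309), in the middle hole, and the posts are at (372,328), (434,322) and (497,315). The only red pin standing in the holder is the middle one, so that is my choice.

Run:
```python
from h import *
crop=[]
for c in ("scene","top"):
    z=np.load(c+".npz"); p,d=z["p"],z["d"]; X=cloud(c,d); hsv=cv2.cvtColor(p,cv2.COLOR_BGR2HSV).astype(int)
    H,S,V=hsv[...,0],hsv[...,1],hsv[...,2]
    box=lambda x0,x1,y0,y1:(X[...,0]>x0)&(X[...,0]<x1)&(X[...,1]>y0)&(X[...,1]<y1)&(d>0)
    jig=box(.38,.68,-.25,.15); hold=box(.38,.68,.22,.45)
    plate=jig&(H>60)&(H<90)&(S>60); print(c,"plate z",np.percentile(X[plate][:,2],[10,50,90]).round(4))
    tab=box(.3,.75,.15,.22); print(" table z",np.percentile(X[tab][:,2],[10,50,90]).round(4))
    for n,m in (("yellow",jig&(H>18)&(H<33)&(S>130)&(X[...,2]>.02)),("red",hold&((H<8)|(H>172))&(S>140)),("green",hold&(H>45)&(H<85)&(S>90)&(X[...,2]>.03)),
       ("steel",jig&(S<60)&(V>70)&(X[...,2]>.04)&(X[...,2]<.06)),("black",jig&(V<60)&(S<90)&(X[...,2]>.05)),("holder",hold&(S<60)&(V<110)&(X[...,2]>.03)&(X[...,2]<.042))):
        k,lab,st,ce=cv2.connectedComponentsWithStats(m.astype(np.uint8))
        for i in range(1,k):
            if st[i,4]<12: continue
            Q=X[lab==i]; q,(w),a=cv2.minAreaRect(Q[:,:2].astype(np.float32)*1000)
            print("",n,st[i,4],"px",ce[i].round(1),"med",np.median(Q,0).round(4),"z",np.percentile(Q[:,2],[5,95]).round(3),"rect",np.round(q,1),np.round(w,1),round(a,1))
```

```text
scene plate z [0.0091 0.0111 0.0127]
 table z [-0.0025 -0.0006  0.0018]
 yellow 64 px [231.1 165.3] med [ 0.4874 -0.1651  0.0761] z [0.051 0.089] rect [ 486.5 -170.1] [18.5 13.8] 59.2
 yellow 75 px [257.5 182.4] med [ 0.4793 -0.0505  0.0762] z [0.054 0.09 ] rect [477.  -53.9] [17.4 13.4] 54.8
 yellow 77 px [287.4 201.6] med [0.4706 0.0639 0.0774] z [0.055 0.089] rect [468.5  61.3] [17.3 14.8] 67.5
 red 202 px [349.1 275. ] med [0.5197 0.3293 0.0654] z [0.04  0.088] rect [516.4 326.7] [21.  21.7] 52.7
 green 183 px [369.5 261.7] med [0.4549 0.3242 0.0632] z [0.04  0.088] rect [451.8 321.9] [21.5 21.5] 46.1
 green 210 px [327.3 289.6] med [0.584  0.3336 0.0642] z [0.04  0.088] rect [581.1 330.6] [19.7 23.2] 33.1
 steel 452 px [203.6 188.4] med [ 0.5912 -0.1427  0.0485] z [0.042 0.051] rect [ 579.4 -150.5] [128.8  47. ] 12.2
 steel 521 px [227.2 206.6] med [ 0.5841 -0.0351  0.0486] z [0.042 0.051] rect [571.9 -43.4] [127.4  46.5] 6.5
 steel 618 px [256.2 228.1] med [0.5739 0.0787 0.0487] z [0.042 0.051] rect [562.6  71.1] [126.5  46.3] 6.0
 black 105 px [220.2 175.8] med [ 0.5357 -0.155
[... 1172 characters left out ...]
0.053] rect [ 581.2 -153.5] [125.1  42.6] 12.0
 steel 459 px [272.2 173. ] med [ 0.5805 -0.044   0.0501] z [0.046 0.054] rect [572.9 -45.9] [124.9  41.9] 7.3
 steel 456 px [234.7 177.2] med [0.5709 0.0702 0.0501] z [0.046 0.053] rect [563.9  68.4] [125.6  41.9] 6.9
 black 90 px [312.4 188.6] med [ 0.5292 -0.1632  0.0646] z [0.053 0.071] rect [ 525.7 -166.8] [53.7 25.4] 23.2
 black 80 px [274.9 191.9] med [ 0.5218 -0.0511  0.0647] z [0.055 0.071] rect [516.9 -48.2] [23.5 52.9] 88.6
 black 77 px [236.7 196.3] med [0.5127 0.0617 0.0646] z [0.059 0.071] rect [509.5  65.8] [25.  50.5] 83.5
 holder 574 px [153.6 199.5] med [0.5028 0.3153 0.0379] z [0.034 0.041] rect [514.3 321. ] [177.2  45. ] 3.9
```

Emit:
drive_tool(
  rows=[0, 0, 0, -1, 0, 0, 0, -1, 0, 0, 0, -1, 0, 0, 0, -1, 0, 0, 0, -1, 0, 0, 0, -1, 0, 0, 0, -1, 0, 0, 0, -1, 0, 0, 0, -1, 0, 0, 0, -1, 0, 0, 0, -1, 0, 0, 0, -1],
  jaw=0,
)

```text
time_s: 2.4
position: [0.2723, -0.5625, 0.2393]
tool_rot: [0.755, -0.656, -0.0, -0.0]
force: [0.7, -0.9, 0.1]
finger_gap: 0.0003
grip_force: 0.0
```

```bash
cat >> h.py <<'E'
def go(*T):
    s=arm.observe(); M=R.from_quat(s["tool_rot"]).as_matrix(); p=s["position"]
    print("t",round(s["time_s"],2),"pos",p.round(4),"F",s["force"].round(2),"gap",round(s["finger_gap"],4),"grip",round(s["grip_force"],1),"q6",s["joints"].round(2)[5],"X",M[:,0].round(3),"Y",M[:,1].round(3))
    for t in T:
        print("to",np.round(t,4),"tool mm",((np.array(t)-p)@M*1000).round(1),"units",((np.array(t)-p)@M/.04).round(3)); p=np.array(t)
E
python3 - <<'E'
from h import *
go([.491,-.2015,.2],[.491,-.2015,.076])
z=np.load("scene.npz")["p"]; cv2.imwrite("pics/pins.png",cv2.resize(z[225:345,295:415],(600,600),interpolation=cv2.INTER_CUBIC))
E
```

```text
t 2.4 pos [ 0.2723 -0.5625  0.2393] F [ 0.69 -0.86  0.11] gap 0.0003 grip 0.0 q6 1.0 X [ 0.14 -0.99 -0.  ] Y [-0.99 -0.14 -0.  ]
to [ 0.491  -0.2015  0.2   ] tool mm [-327.  -266.9   39.3] units [-8.174 -6.674  0.983]
to [ 0.491  -0.2015  0.076 ] tool mm [  0.   0. 124.] units [0.  0.  3.1]
```

View pics/pins.png

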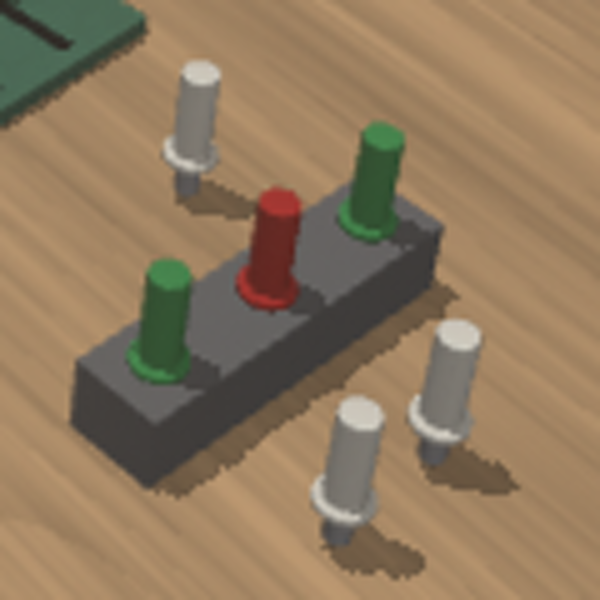

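The crop shows the red pin in the middle hole at (270,250), green pins at (160,320) and (372,180), and white look-alikes outside the holder. That confirms the choice.

Emit:
drive_tool(
  rows=[-0.68, -0.556, 0.08, 0, -0.68, -0.556, 0.08, 0, -0.68, -0.556, 0.08, 0, -0.68, -0.556, 0.08, 0, -0.68, -0.556, 0.08, 0, -0.68, -0.556, 0.08, 0, -0.68, -0.556, 0.08, 0, -0.68, -0.556, 0.08, 0, -0.68, -0.556, 0.08, 0, -0.68, -0.556, 0.08, 0, -0.68, -0.556, 0.08, 0, -0.68, -0.556, 0.08, 0, 0, 0, 0.8, 0, 0, 0, 0.8, 0, 0, 0, 0.8, 0, 0, 0, 0, 0],
)

```text
time_s: 4.4
position: [0.4906, -0.2025, 0.1029]
tool_rot: [0.754, -0.657, -0.002, 0.002]
force: [0.4, -0.5, -0.1]
finger_gap: -0.0002
grip_force: 0.0
```

Run:
```python
from h import *
go([.4895,-.1905,.076])
p,d=cams.capture("wrist"); cv2.imwrite("pics/w1.png",p)
```

```text
t 4.4 pos [ 0.4906 -0.2025  0.1029] F [ 0.4  -0.52 -0.09] gap -0.0002 grip 0.0 q6 0.22 X [ 0.136 -0.991 -0.002] Y [-0.991 -0.136  0.005]
to [ 0.4895 -0.1905  0.076 ] tool mm [-12.   -0.7  26.9] units [-0.301 -0.018  0.673]
```

View pics/w1.png

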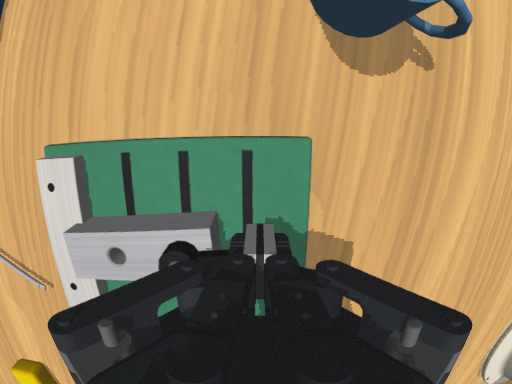

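The wrist view shows the closed fingers at (262,245) beside the first clamp (hub at (180,257)) on its −y side, with the path clear. I'll lower and creep in.

Emit:
drive_tool(
  rows=[0, 0, 0.67, 0, -0.1, 0, 0, 0, -0.1, 0, 0, 0, -0.05, 0, 0, 0, 0, 0, 0, 0],
)

```text
time_s: 5.08
position: [0.4913, -0.1927, 0.079]
tool_rot: [0.754, -0.657, 0.001, -0.0]
force: [-0.1, 1.1, -0.2]
finger_gap: -0.0002
grip_force: 0.0
```

Emit:
drive_tool(
  rows=[-0.03, 0, 0, 0, 0, 0, 0, 0],
)

```text
time_s: 5.32
position: [0.4907, -0.1917, 0.0782]
tool_rot: [0.754, -0.657, 0.0, -0.0]
force: [0.1, -0.9, -0.5]
finger_gap: -0.0
grip_force: 0.0
```

Emit:
drive_tool(
  rows=[-0.03, 0, 0, 0, 0, 0, 0, 0],
)

```text
time_s: 5.58
position: [0.4905, -0.1907, 0.0781]
tool_rot: [0.754, -0.657, 0.0, 0.0]
force: [-0.3, -0.6, 0.4]
finger_gap: -0.0002
grip_force: 0.4
```

Emit:
drive_tool(
  rows=[-0.03, 0, 0, 0, 0, 0, 0, 0],
)

```text
time_s: 5.82
position: [0.4902, -0.1895, 0.0781]
tool_rot: [0.754, -0.657, -0.0, 0.0]
force: [-0.4, -1.8, -0.4]
finger_gap: 0.0004
grip_force: 1.1
```

Emit:
drive_tool(
  rows=[-0.02, 0, 0, 0, 0, 0, 0, 0],
)

```text
time_s: 6.08
position: [0.49, -0.1886, 0.0781]
tool_rot: [0.754, -0.657, -0.0, 0.0]
force: [-1.1, -1.8, 0.6]
finger_gap: 0.0001
grip_force: 1.1
```

Emit:
drive_tool(
  rows=[-0.03, 0, 0, 0, 0, 0, 0, 0],
)

```text
time_s: 6.32
position: [0.4899, -0.1873, 0.0781]
tool_rot: [0.754, -0.657, -0.0, 0.0]
force: [-1.4, -2.0, 0.1]
finger_gap: 0.0001
grip_force: 1.0
```

Emit:
drive_tool(
  rows=[-0.03, 0, 0, 0, 0, 0, 0, 0],
)

```text
time_s: 6.58
position: [0.4899, -0.186, 0.0781]
tool_rot: [0.754, -0.657, -0.0, -0.0]
force: [-0.5, -1.2, -0.1]
finger_gap: -0.0002
grip_force: 0.9
```

Emit:
drive_tool(
  rows=[-0.03, 0, 0, 0, -0.03, 0, 0, 0, 0, 0, 0, 0],
)

```text
time_s: 6.95
position: [0.4897, -0.1836, 0.0781]
tool_rot: [0.754, -0.657, 0.0, -0.0]
force: [-1.2, -1.3, -0.5]
finger_gap: -0.0001
grip_force: 0.7
```

```bash
cat >> h.py <<'E'
def posts():
    for c in ("scene","top"):
        p,d=cams.capture(c); X=cloud(c,d); hsv=cv2.cvtColor(p,cv2.COLOR_BGR2HSV).astype(int); H,S=hsv[...,0],hsv[...,1]
        m=(X[...,0]>.43)&(X[...,0]<.56)&(X[...,1]>-.25)&(X[...,1]<.15)&(d>0)&(H>18)&(H<33)&(S>130)&(X[...,2]>.02)
        k,lab,st,ce=cv2.connectedComponentsWithStats(m.astype(np.uint8))
        for i in range(1,k):
            if st[i,4]>11: print(c,st[i,4],ce[i].round(1),np.median(X[lab==i],0).round(4))
E
python3 - <<'E'
from h import *
go(); posts()
E
```

```text
t 6.95 pos [ 0.4897 -0.1836  0.0781] F [-1.22 -1.29 -0.49] gap -0.0001 grip 0.7 q6 0.19 X [ 0.136 -0.991 -0.   ] Y [-0.991 -0.136 -0.   ]
scene 61 [233.  166.6] [ 0.4868 -0.1578  0.0753]
scene 75 [257.6 182.9] [ 0.4793 -0.0506  0.0743]
scene 80 [287.5 201.7] [0.4703 0.0645 0.0774]
top 28 [314.8 201.8] [ 0.4832 -0.1616  0.0885]
top 31 [238.5 209.3] [0.4685 0.0574 0.0879]
```

The first lever (−y side) is loose: it has moved about 7 mm at a steady 2 N. I'll carry it to about 20 mm.

Emit:
drive_tool(
  rows=[-0.03, 0, 0, 0, -0.03, 0, 0, 0, -0.03, 0, 0, 0, -0.03, 0, 0, 0, -0.03, 0, 0, 0, -0.03, 0, 0, 0, -0.03, 0, 0, 0, -0.03, 0, 0, 0, -0.03, 0, 0, 0, -0.03, 0, 0, 0, 0, 0, 0, 0],
)

```text
time_s: 8.43
position: [0.4884, -0.1718, 0.0782]
tool_rot: [0.754, -0.657, 0.0, -0.0]
force: [1.0, -1.8, -0.0]
finger_gap: 0.0002
grip_force: 0.7
```

Run:
```python
from h import *
go(); posts()
```

```text
t 8.43 pos [ 0.4884 -0.1718  0.0782] F [ 1.   -1.85 -0.03] gap 0.0002 grip 0.7 q6 0.16 X [ 0.136 -0.991  0.   ] Y [-0.991 -0.136 -0.001]
scene 64 [235.1 168.6] [ 0.4881 -0.1454  0.0742]
scene 73 [257.6 182.8] [ 0.4795 -0.0498  0.0747]
scene 79 [287.5 201.6] [0.4699 0.0648 0.0773]
top 17 [310.1 202.6] [ 0.4826 -0.1498  0.0877]
top 26 [238.2 209.3] [0.4685 0.0575 0.0905]
```

Emit:
drive_tool(
  rows=[0.1, 0, 0, 0, 0.15, 0, 0, 0, 0, 0, 0.0, 0, 0, 0, -0.9, 0, 0, 0, -0.9, 0, 0, 0, 0, 0],
)

```text
time_s: 9.28
position: [0.4912, -0.1821, 0.1531]
tool_rot: [0.754, -0.657, 0.003, -0.002]
force: [0.4, -0.1, -0.5]
finger_gap: 0.0001
grip_force: 0.0
```

Run:
```python
from h import *
go([.482,-.081,.15],[.482,-.081,.0775]); posts()
```

```text
t 9.28 pos [ 0.4912 -0.1821  0.1531] F [ 0.39 -0.05 -0.48] gap 0.0001 grip 0.0 q6 0.18 X [ 0.136 -0.991  0.002] Y [-0.991 -0.137 -0.006]
to [ 0.482 -0.081  0.15 ] tool mm [-101.4   -4.7    2.9] units [-2.535 -0.117  0.073]
to [ 0.482  -0.081   0.0775] tool mm [-0.1  0.5 72.5] units [-0.003  0.012  1.812]
scene 64 [235.1 168.6] [ 0.4877 -0.1455  0.074 ]
scene 78 [257.6 182.5] [ 0.4789 -0.0502  0.0757]
scene 78 [287.5 201.8] [0.4705 0.0646 0.077 ]
top 32 [310.6 201.2] [ 0.4862 -0.1522  0.0882]
top 28 [238.4 209.5] [0.4673 0.0568 0.089 ]
```

Emit:
drive_tool(
  rows=[-0.63, -0.03, 0, 0, -0.63, -0.03, 0, 0, -0.63, -0.03, 0, 0, -0.63, -0.03, 0.07, 0, 0, 0, 0.6, 0, 0, 0, 0.6, 0, 0, 0, 0.6, 0, 0, 0, 0, 0, 0, 0, 0, 0, -0.1, 0, 0, 0, 0, 0, 0, 0],
)

```text
time_s: 10.75
position: [0.4802, -0.0771, 0.076]
tool_rot: [0.754, -0.657, 0.0, -0.001]
force: [0.0, 0.9, 0.1]
finger_gap: 0.0003
grip_force: 0.0
```

Emit:
drive_tool(
  rows=[-0.03, 0, 0, 0, 0, 0, 0, 0],
)

```text
time_s: 11.0
position: [0.4797, -0.0761, 0.0755]
tool_rot: [0.754, -0.657, 0.0, -0.0]
force: [1.1, -0.4, 0.2]
finger_gap: 0.0001
grip_force: 0.0
```

Emit:
drive_tool(
  rows=[-0.03, 0, 0, 0, 0, 0, 0, 0],
)

```text
time_s: 11.25
position: [0.4796, -0.0756, 0.0755]
tool_rot: [0.754, -0.657, 0.0, 0.0]
force: [0.2, -3.9, 0.9]
finger_gap: 0.0003
grip_force: 2.3
```

Emit:
drive_tool(
  rows=[-0.03, 0, 0, 0, 0, 0, 0, 0],
)

```text
time_s: 11.5
position: [0.4796, -0.075, 0.0755]
tool_rot: [0.754, -0.657, 0.001, 0.001]
force: [2.1, -8.7, -0.1]
finger_gap: -0.0001
grip_force: 4.4
```

Emit:
drive_tool(
  rows=[-0.03, 0, 0, 0, 0, 0, 0, 0],
)

```text
time_s: 11.75
position: [0.4793, -0.0743, 0.0755]
tool_rot: [0.754, -0.657, 0.001, 0.001]
force: [1.3, -11.8, -0.0]
finger_gap: 0.0
grip_force: 5.7
```

Emit:
drive_tool(
  rows=[-0.03, 0, 0, 0, 0, 0, 0, 0],
)

```text
time_s: 12.0
position: [0.4791, -0.0736, 0.0755]
tool_rot: [0.754, -0.657, 0.001, 0.001]
force: [2.5, -13.7, -0.9]
finger_gap: -0.0003
grip_force: 6.9
```

Emit:
drive_tool(
  rows=[-0.02, 0, 0, 0, 0, 0, 0, 0],
)

```text
time_s: 12.25
position: [0.479, -0.0731, 0.0755]
tool_rot: [0.754, -0.657, 0.001, 0.001]
force: [2.2, -15.6, -1.8]
finger_gap: 0.0001
grip_force: 7.9
```

Emit:
drive_tool(
  rows=[-0.015, 0, 0, 0, 0, 0, 0, 0],
)

```text
time_s: 12.5
position: [0.479, -0.0728, 0.0755]
tool_rot: [0.754, -0.657, 0.001, 0.002]
force: [2.1, -16.0, -2.4]
finger_gap: 0.0005
grip_force: 8.6
```

Emit:
drive_tool(
  rows=[0.1, 0, 0, 0, 0.2, 0, 0, 0, 0, 0, 0, 0, 0, 0, -0.9, 0, 0, 0, -0.9, 0, 0, 0, 0, 0],
)

```text
time_s: 13.25
position: [0.4825, -0.0814, 0.1502]
tool_rot: [0.754, -0.657, 0.002, -0.003]
force: [0.8, 0.4, -0.1]
finger_gap: 0.0004
grip_force: 0.0
```

Run:
```python
from h import *
go([.4735,.0295,.15],[.4735,.0295,.0765]); posts()
```

```text
t 13.25 pos [ 0.4825 -0.0814  0.1502] F [ 0.82  0.39 -0.15] gap 0.0004 grip 0.0 q6 -0.03 X [ 0.137 -0.991  0.   ] Y [-0.991 -0.137 -0.007]
to [0.4735 0.0295 0.15  ] tool mm [-111.    -6.3    0.2] units [-2.776 -0.157  0.005]
to [0.4735 0.0295 0.0765] tool mm [-0.   0.5 73.5] units [-0.     0.013  1.837]
scene 66 [235.1 168.5] [ 0.4873 -0.1456  0.0755]
scene 65 [258.2 183.3] [ 0.4787 -0.0474  0.0749]
scene 79 [287.5 201.6] [0.4699 0.065  0.0776]
top 19 [311.4 201.7] [ 0.4835 -0.1546  0.0897]
top 13 [277. 207.] [ 0.4727 -0.0547  0.0844]
```

Emit:
drive_tool(
  rows=[-0.69, -0.04, 0, 0, -0.69, -0.04, 0, 0, -0.69, -0.04, 0, 0, -0.69, -0.04, 0, 0, 0, 0, 0.6, 0, 0, 0, 0.6, 0, 0, 0, 0.6, 0, 0, 0, 0, 0, 0, 0, 0, 0, -0.06, 0, 0, 0, 0, 0, 0, 0],
)

```text
time_s: 14.72
position: [0.4718, 0.031, 0.0761]
tool_rot: [0.754, -0.657, 0.0, -0.001]
force: [-0.3, 0.5, 0.8]
finger_gap: -0.0002
grip_force: 0.0
```

Emit:
drive_tool(
  rows=[-0.03, 0, 0, 0, 0, 0, 0, 0],
)

```text
time_s: 14.98
position: [0.4714, 0.032, 0.0755]
tool_rot: [0.754, -0.657, 0.0, -0.0]
force: [0.6, -0.2, -0.1]
finger_gap: -0.0001
grip_force: 0.0
```

Emit:
drive_tool(
  rows=[-0.03, 0, 0, 0, 0, 0, 0, 0],
)

```text
time_s: 15.22
position: [0.4711, 0.0331, 0.0753]
tool_rot: [0.754, -0.657, -0.0, 0.0]
force: [-0.3, -0.1, 0.4]
finger_gap: 0.0001
grip_force: 0.0
```

Emit:
drive_tool(
  rows=[-0.03, 0, 0, 0, 0, 0, 0, 0],
)

```text
time_s: 15.48
position: [0.471, 0.0344, 0.0753]
tool_rot: [0.754, -0.657, 0.0, -0.0]
force: [0.5, 0.4, 0.5]
finger_gap: -0.0001
grip_force: 0.0
```

Emit:
drive_tool(
  rows=[-0.03, 0, 0, 0, 0, 0, 0, 0],
)

```text
time_s: 15.72
position: [0.4708, 0.0355, 0.0753]
tool_rot: [0.754, -0.657, 0.0, -0.0]
force: [-0.2, 0.2, 0.6]
finger_gap: -0.0002
grip_force: 0.0
```

Emit:
drive_tool(
  rows=[-0.03, 0, 0, 0, 0, 0, 0, 0],
)

```text
time_s: 15.98
position: [0.4706, 0.0367, 0.0753]
tool_rot: [0.754, -0.657, 0.0, -0.0]
force: [-0.1, 0.7, -0.1]
finger_gap: 0.0001
grip_force: 0.0
```

Emit:
drive_tool(
  rows=[-0.03, 0, 0, 0, 0, 0, 0, 0],
)

```text
time_s: 16.23
position: [0.4705, 0.0379, 0.0753]
tool_rot: [0.754, -0.657, 0.0, -0.0]
force: [0.2, 0.3, 0.9]
finger_gap: 0.0001
grip_force: 0.0
```

Emit:
drive_tool(
  rows=[-0.03, 0, 0, 0, 0, 0, 0, 0],
)

```text
time_s: 16.48
position: [0.4703, 0.039, 0.0753]
tool_rot: [0.754, -0.657, 0.0, 0.0]
force: [-0.3, -0.8, -0.5]
finger_gap: -0.0001
grip_force: 0.4
```

Emit:
drive_tool(
  rows=[-0.03, 0, 0, 0, 0, 0, 0, 0],
)

```text
time_s: 16.73
position: [0.4702, 0.0393, 0.0753]
tool_rot: [0.754, -0.657, 0.0, 0.001]
force: [2.3, -5.4, -0.3]
finger_gap: 0.0
grip_force: 3.2
```

Emit:
drive_tool(
  rows=[-0.03, 0, 0, 0, 0, 0, 0, 0],
)

```text
time_s: 16.98
position: [0.47, 0.0399, 0.0753]
tool_rot: [0.754, -0.657, 0.001, 0.001]
force: [2.7, -8.7, -0.5]
finger_gap: -0.0002
grip_force: 4.6
```

Emit:
drive_tool(
  rows=[-0.03, 0, 0, 0, 0, 0, 0, 0],
)

```text
time_s: 17.23
position: [0.4698, 0.0406, 0.0753]
tool_rot: [0.754, -0.657, 0.001, 0.001]
force: [5.0, -10.5, -0.8]
finger_gap: -0.0002
grip_force: 5.8
```

Emit:
drive_tool(
  rows=[-0.03, 0, 0, 0, 0, 0, 0, 0],
)

```text
time_s: 17.48
position: [0.4696, 0.0414, 0.0753]
tool_rot: [0.754, -0.657, 0.001, 0.002]
force: [5.2, -13.8, -1.2]
finger_gap: -0.0001
grip_force: 6.9
```

Emit:
drive_tool(
  rows=[-0.03, 0, 0, 0, 0, 0, 0, 0],
)

```text
time_s: 17.73
position: [0.4695, 0.0421, 0.0754]
tool_rot: [0.754, -0.657, 0.001, 0.002]
force: [5.2, -15.8, -0.9]
finger_gap: 0.0
grip_force: 8.1
```

Emit:
drive_tool(
  rows=[0.1, 0, 0, 0, 0.25, 0, 0, 0, 0, 0, 0, 0, 0, 0, -0.9, 0, 0, 0, -0.9, 0, 0, 0, -0.9, 0, 0, 0, -0.9, 0, 0, 0, 0, 0],
  jaw=45,
)

```text
time_s: 18.73
position: [0.4731, 0.032, 0.2224]
tool_rot: [0.754, -0.657, 0.002, -0.003]
force: [-1.0, 0.5, -0.6]
finger_gap: 0.0449
grip_force: 0.0
```

Run:
```python
from h import *
go([.514,.323,.21]); posts()
for c in ("scene","top"):
    p,d=cams.capture(c); X=cloud(c,d); hsv=cv2.cvtColor(p,cv2.COLOR_BGR2HSV).astype(int); H,S=hsv[...,0],hsv[...,1]
    m=(X[...,0]>.45)&(X[...,0]<.58)&(X[...,1]>.25)&(X[...,1]<.4)&((H<8)|(H>172))&(S>140)&(X[...,2]>.085)
    print(c,m.sum(),X[m].mean(0).round(4),X[m].min(0).round(4),X[m].max(0).round(4))
```

```text
t 18.73 pos [0.4731 0.032  0.2224] F [-0.96  0.46 -0.57] gap 0.0449 grip 0.0 q6 -0.27 X [ 0.137 -0.991 -0.002] Y [-0.991 -0.137 -0.007]
to [0.514 0.323 0.21 ] tool mm [-282.6  -80.3   13.5] units [-7.066 -2.006  0.338]
scene 65 [235.1 168.4] [ 0.488  -0.1452  0.0755]
scene 65 [258.2 183.1] [ 0.4787 -0.048   0.0768]
scene 71 [288.2 202.3] [0.4702 0.0672 0.0771]
top 32 [310.6 201.2] [ 0.4864 -0.1524  0.0884]
top 30 [276.8 205.3] [ 0.4769 -0.0546  0.0885]
top 15 [237.2 210.6] [0.462  0.0577 0.0908]
scene 41 [0.5155 0.3255 0.0873] [0.5062 0.3164 0.0853] [0.5239 0.3335 0.0893]<stdin>:6: RuntimeWarning: Mean of empty slice.
  ret = um.true_divide(
Traceback (most recent call last):
ValueError: zero-size array to reduction operation minimum which has no identity
```

Emit:
drive_tool(
  rows=[-0.88, -0.25, 0.04, 0, -0.88, -0.25, 0.04, 0, -0.88, -0.25, 0.04, 0, -0.88, -0.25, 0.04, 0, -0.88, -0.25, 0.04, 0, -0.88, -0.25, 0.04, 0, -0.88, -0.25, 0.04, 0, -0.88, -0.25, 0.04, 0, 0, 0, 0, 0, 0, 0, 0, 0],
)

```text
time_s: 20.18
position: [0.5117, 0.3204, 0.2051]
tool_rot: [0.754, -0.657, -0.0, 0.001]
force: [0.5, -0.7, -0.1]
finger_gap: 0.045
grip_force: 0.0
```

```bash
cat >> h.py <<'E'
def wcloud(d):
    K,Rm,t=info("wrist"); v,u=np.mgrid[:384,:512]; a=(u-K[0,2])/K[0,0]; b=(v-K[1,2])/K[1,1]; th=np.hypot(a,b)
    k=np.tan(np.minimum(th,1.45))/np.maximum(th,1e-9)*d
    return (np.stack([a*k,b*k,d],-1)-t)@Rm
E
python3 - <<'E'
from h import *
go([.5145,.322,.058])
K,Rm,t=info("wrist"); print("cam",-Rm.T@t,"axis",Rm[2].round(3))
p,d=cams.capture("wrist"); X=wcloud(d); hsv=cv2.cvtColor(p,cv2.COLOR_BGR2HSV).astype(int); H,S,V=hsv[...,0],hsv[...,1],hsv[...,2]
near=(X[...,0]>.38)&(X[...,0]<.65)&(X[...,1]>.25)&(X[...,1]<.4)&(d>0)
for n,m in (("red",near&((H<8)|(H>172))&(S>140)&(X[...,2]>.083)),("green",near&(H>45)&(H<85)&(S>90)&(X[...,2]>.083)),("holder",near&(S<60)&(X[...,2]>.034)&(X[...,2]<.042))):
    k,lab,st,ce=cv2.connectedComponentsWithStats(m.astype(np.uint8))
    for i in range(1,k):
        if st[i,4]>25: Q=X[lab==i]; print(n,st[i,4],ce[i].round(1),Q.mean(0).round(4),(Q.min(0)/2+Q.max(0)/2).round(4),np.ptp(Q,axis=0).round(4),[np.round(a,1) for a in cv2.minAreaRect(Q[:,:2].astype(np.float32)*1000)])
cv2.imwrite("pics/w2.png",p)
E
```

```text
t 20.18 pos [0.5117 0.3204 0.2051] F [ 0.54 -0.7  -0.12] gap 0.045 grip 0.0 q6 -0.69 X [ 0.136 -0.991  0.002] Y [-0.991 -0.136  0.002]
to [0.5145 0.322  0.058 ] tool mm [ -1.4  -3.3 147.1] units [-0.035 -0.082  3.678]
cam [0.51918761 0.2559442  0.34034492] axis [-0.038  0.255 -0.966]
red 316 [256.  188.4] [0.5127 0.3214 0.0885] [0.5128 0.3217 0.0868] [0.0164 0.0171 0.0075] [array([512.7, 321.7]), array([15.9, 17. ]), np.float64(7.1)]
green 293 [184.3 184.3] [0.5768 0.3263 0.0885] [0.5771 0.3267 0.0869] [0.0167 0.0163 0.0073] [array([577.2, 326.7]), array([16.2, 16.8]), np.float64(88.1)]
green 300 [327.2 192.9] [0.449  0.3168 0.0884] [0.448  0.3173 0.0869] [0.0179 0.0171 0.0072] [array([448.6, 317.4]), array([16.7, 17.3]), np.float64(54.1)]
holder 4897 [256.1 174.6] [0.5133 0.3196 0.0388] [0.5124 0.3225 0.0378] [0.1814 0.0565 0.0075] [array([512.5, 322.2]), array([179.5,  44.6]), np.float64(4.0)]
holder 39 [262.3 244.1] [0.4959 0.3975 0.0379] [0.4955 0.3977 0.038 ] [0.0124 0.0037 0.0079] [array([495.6, 397.6]), array([12.4,  3.2]), np.float64(4.1)]
```

View pics/w2.png

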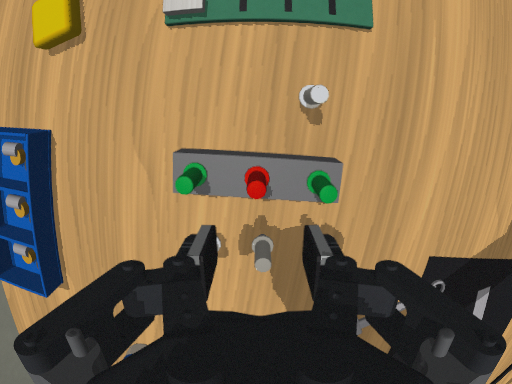

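The wrist view shows the red pin at (256,188) between greens at (190,178) and (322,186), with the holder centred under it. Its top measures z 0.0885 (0.088 expected), in agreement with the other cameras. Descending to grasp.

Emit:
drive_tool(
  rows=[-0.029, -0.029, 0.6, 0, 0, 0, 0.6, 0, 0, 0, 0.6, 0, 0, 0, 0.6, 0, 0, 0, 0.6, 0, 0, 0, 0.6, 0, 0, 0, 0.06, 0, 0, 0, 0, 0, 0, 0, 0, 0],
)

```text
time_s: 21.35
position: [0.5139, 0.3226, 0.0615]
tool_rot: [0.754, -0.657, 0.0, -0.001]
force: [-0.5, -0.8, 1.3]
finger_gap: 0.0449
grip_force: 0.0
```

Run:
```python
from h import *
go([.5127,.3217,.057])
```

```text
t 21.35 pos [0.5139 0.3226 0.0615] F [-0.53 -0.79  1.3 ] gap 0.0449 grip 0.0 q6 -0.69 X [ 0.136 -0.991 -0.001] Y [-0.991 -0.136 -0.002]
to [0.5127 0.3217 0.057 ] tool mm [0.8 1.3 4.5] units [0.019 0.034 0.112]
```

Emit:
drive_tool(
  rows=[0.02, 0.03, 0.05, 0, 0, 0, 0, 0],
)

```text
time_s: 21.6
position: [0.5121, 0.3213, 0.0584]
tool_rot: [0.754, -0.657, -0.0, -0.0]
force: [-0.4, 0.0, 0.1]
finger_gap: 0.0451
grip_force: 0.0
```

Emit:
drive_tool(
  rows=[0, 0, 0, 0, 0, 0, 0, 0, 0, 0, 0, 0, 0, 0, 0, 0, 0, 0, 0, 0, 0, 0, 0, 0],
  jaw=0,
)

```text
time_s: 22.35
position: [0.5126, 0.3217, 0.0584]
tool_rot: [0.754, -0.657, 0.0, -0.001]
force: [2.4, -0.7, 0.5]
finger_gap: 0.0166
grip_force: 58.4
```

Emit:
drive_tool(
  rows=[0, 0, -0.3, 0, 0, 0, -0.6, 0, 0, 0, -0.9, 0, 0, 0, -0.9, 0, 0, 0, -0.3, 0, 0, 0, 0, 0],
)

```text
time_s: 23.1
position: [0.5116, 0.3212, 0.1782]
tool_rot: [0.754, -0.657, -0.0, 0.0]
force: [0.2, 0.7, -0.8]
finger_gap: 0.0166
grip_force: 59.3
```

Emit:
drive_tool(
  rows=[0.4, -0.05, 0, 0, 0.89, -0.05, 0, 0, 0.89, -0.05, 0, 0, 0.89, -0.05, 0, 0, 0.89, -0.05, 0, 0, 0.89, -0.05, 0, 0, 0.89, -0.05, 0, 0, 0.89, -0.05, 0, 0, 0.89, -0.05, 0, 0, 0.89, -0.05, 0, 0, 0.89, -0.05, 0, 0, 0.89, -0.05, 0, 0, 0.4, -0.05, 0, 0, 0, 0, 0, 0, 0, 0, 0, 0],
)

```text
time_s: 24.98
position: [0.5952, -0.0942, 0.1776]
tool_rot: [0.754, -0.657, -0.001, 0.0]
force: [-0.2, 1.2, 0.4]
finger_gap: 0.0166
grip_force: 59.3
```

Run:
```python
from h import *
go([.595,-.148,.17])
p,d=cams.capture("wrist"); X=wcloud(d); hsv=cv2.cvtColor(p,cv2.COLOR_BGR2HSV).astype(int); H,S,V=hsv[...,0],hsv[...,1],hsv[...,2]
near=(X[...,0]>.5)&(X[...,0]<.67)&(X[...,1]>-.2)&(X[...,1]<-.1)&(d>0)
m=near&(S<60)&(V>70)&(X[...,2]>.044)&(X[...,2]<.056)
k,lab,st,ce=cv2.connectedComponentsWithStats(m.astype(np.uint8))
for i in range(1,k):
    if st[i,4]>200: Q=X[lab==i]; print("block",st[i,4],ce[i].round(1),Q.mean(0).round(4),[np.round(a,1) for a in cv2.minAreaRect(Q[:,:2].astype(np.float32)*1000)])
hole=near&(X[...,2]<.046)&(np.hypot(X[...,0]-.595,X[...,1]+.148)<.015)
dark=near&(V<75)&(np.hypot(X[...,0]-.595,X[...,1]+.148)<.018)
K,Rm,t=info("wrist"); C=-Rm.T@t
for n,q in (("hole",hole),("dark",dark)):
    if q.sum(): 
        u=X[q]; f=C+(u-C)*((.05-C[2])/(u[:,2:]-C[2])); print(n,q.sum(),f.mean(0).round(4),((f.min(0)+f.max(0))/2).round(4),np.ptp(f,axis=0).round(4))
for l in ("socket_a",):
    for r in spotter.trace("wrist",l)[:4]:
        q=r["region"]; u=X[q&(d>0)]; f=C+(u-C)*((.05-C[2])/(u[:,2:]-C[2])); print(l,round(r["score"],2),q.sum(),np.round(r["location"]),f.mean(0).round(4),((f.min(0)+f.max(0))/2).round(4),np.ptp(f,axis=0).round(4))
cv2.imwrite("pics/w3.png",p); np.savez("w3.npz",p=p,d=d,X=X)
```

```text
t 24.98 pos [ 0.5952 -0.0942  0.1776] F [-0.24  1.24  0.44] gap 0.0166 grip 59.3 q6 0.03 X [ 0.137 -0.991 -0.   ] Y [-0.991 -0.137  0.001]
to [ 0.595 -0.148  0.17 ] tool mm [53.2  7.5  7.6] units [1.331 0.188 0.189]
block 5388 [275.9 123.4] [ 0.5866 -0.151   0.0507] [array([ 577.8, -152.5]), array([125.8,  42.6]), np.float64(11.8)]
hole 212 [ 0.5928 -0.1496  0.05  ] [ 0.5927 -0.1497  0.05  ] [0.0143 0.0139 0.    ]
socket_a 0.9 4324 [225. 315.] [ 0.5408 -0.0577  0.05  ] [ 0.5389 -0.055   0.05  ] [0.191 0.057 0.   ]
socket_a 0.76 905 [302. 259.] [0.5754 0.0386 0.05  ] [0.5749 0.0387 0.05  ] [0.0557 0.0309 0.    ]
```

View pics/w3.png

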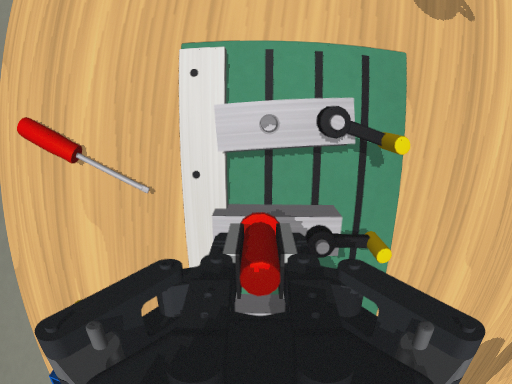

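The view shows the loose clamp's socket at (268,123), its turned yellow lever at (395,142), and the red pin upright in the fingers at (260,255). Next I'll check the pin's position and tilt in the hand from two cameras.

Run:
```python
from h import *
from scipy.optimize import least_squares
def fit(n,p,X):
    hsv=cv2.cvtColor(p,cv2.COLOR_BGR2HSV).astype(int); H,S=hsv[...,0],hsv[...,1]
    tcp=arm.observe()["position"]; D=X-tcp
    m=((H<8)|(H>172))&(S>120)&(np.hypot(D[...,0],D[...,1])<.03)&(abs(D[...,2])<.06)
    Q=D[m]*1000; print(n,m.sum(),"z",np.percentile(Q[:,2],[1,99]).round(1))
    for a,b in ((-22,-15),(-15,-5),(-5,8),(8,20),(20,29),(29,40)):
        q=Q[(Q[:,2]>=a)&(Q[:,2]<b)]
        if len(q)>8: print(" ",a,b,len(q),"x",np.percentile(q[:,0],[2,50,98]).round(1),"y",np.percentile(q[:,1],[2,50,98]).round(1))
    top=Q[Q[:,2]>np.percentile(Q[:,2],99)-2.5]; print(" top",len(top),((top.min(0)+top.max(0))/2).round(1))
z=np.load("w3.npz"); fit("wrist",z["p"],z["X"])
for c in ("scene","top"):
    p,d=cams.capture(c); fit(c,p,cloud(c,d))
```

```text
wrist 2855 z [-17.7  30.8]
  -22 -15 355 x [-10.   -0.7   7.9] y [-11.8  -8.3  -2.2]
  -15 -5 217 x [-9.5 -0.7  6.4] y [-11.1  -7.   -1.8]
  -5 8 355 x [-9.6 -0.6  6.6] y [-8.3 -6.8 -1.4]
  8 20 389 x [-9.5 -1.1  6.4] y [-8.  -6.7 -1.5]
  20 29 533 x [-9.9 -1.4  6.3] y [-8.2 -6.3  5.7]
  29 40 1006 x [-9.6 -2.   5.4] y [-6.8  0.3  8.1]
 top 1149 [-2.1  0.6 30.2]
scene 109 z [-19.6  29.2]
  -22 -15 29 x [-11.9   3.6  11.3] y [-0.   9.7 16.7]
  -15 -5 17 x [-6.7  0.2  6.8] y [ 6.6 10.8 14.5]
  -5 8 21 x [-7.4 -0.3  4.3] y [ 7.1 10.2 13.3]
  8 20 18 x [-8.8 -3.1  2.5] y [ 5.9  9.1 11.3]
  20 29 21 x [-9.9 -1.9  3.1] y [-2.8  7.6 12.4]
 top 13 [-2.4  4.5 28.7]
top 7 z [-16.4  35.3]
 top 1 [-18.1   9.7  38.4]
```

Emit:
drive_tool(
  rows=[0.461, 0.078, 0, 0, 0.461, 0.078, 0, 0, 0.461, 0.078, 0, 0, 0, 0, 0, 0, 0, 0, 0.6, 0, 0, 0, 0.6, 0, 0, 0, 0.5, 0, 0, 0, 0.2, 0, 0, 0, 0, 0, 0, 0, 0, 0],
)

```text
time_s: 26.42
position: [0.5946, -0.1509, 0.1031]
tool_rot: [0.754, -0.657, 0.001, -0.001]
force: [0.6, 0.1, 0.3]
finger_gap: 0.0167
grip_force: 59.3
```

Run:
```python
from h import *
go([.5935,-.1503,.098])
p,d=cams.capture("scene"); X=cloud("scene",d)
u=proj("scene",[.5928,-.1497,.05]).astype(int); print(u)
a=p[u[1]-45:u[1]+30,u[0]-50:u[0]+50]; b=cams.capture("wrist")[0][60:285,150:410]
a=cv2.resize(a,(400,300),interpolation=cv2.INTER_CUBIC); b=cv2.resize(b,(400,300)); cv2.imwrite("pics/s4.png",np.hstack([a,b]))
```

```text
t 26.43 pos [ 0.5946 -0.1509  0.1031] F [0.63 0.1  0.33] gap 0.0167 grip 59.3 q6 0.12 X [ 0.136 -0.991  0.001] Y [-0.991 -0.136 -0.002]
to [ 0.5935 -0.1503  0.098 ] tool mm [-0.8  1.1  5.1] units [-0.019  0.026  0.128]
[201 187]
```

View pics/s4.png

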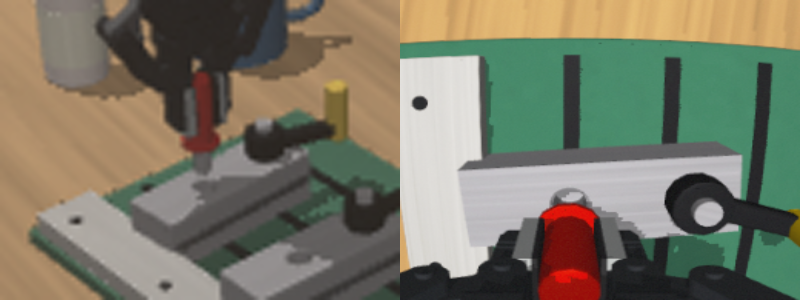

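Both crops agree: stem tip (203,170) just above socket (207,186) in the scene view, and the pin axis in line with the hole (568,197) in the wrist view. Inserting gently.

Emit:
drive_tool(
  rows=[-0.015, 0.02, 0.12, 0, 0, 0, 0.1, 0, 0, 0, 0, 0],
)

```text
time_s: 26.9
position: [0.5927, -0.1503, 0.0928]
tool_rot: [0.754, -0.657, -0.0, 0.0]
force: [0.3, -0.2, -0.2]
finger_gap: 0.0166
grip_force: 59.3
```

Emit:
drive_tool(
  rows=[0, 0, 0.08, 0, 0, 0, 0, 0],
)

```text
time_s: 27.15
position: [0.5928, -0.1504, 0.0898]
tool_rot: [0.754, -0.657, -0.0, 0.0]
force: [1.0, -0.1, 0.1]
finger_gap: 0.0168
grip_force: 59.3
```

Emit:
drive_tool(
  rows=[0, 0, 0.06, 0, 0, 0, 0, 0],
)

```text
time_s: 27.4
position: [0.5929, -0.1504, 0.0875]
tool_rot: [0.754, -0.657, -0.0, 0.0]
force: [0.5, 0.3, -0.6]
finger_gap: 0.0163
grip_force: 59.3
```

Emit:
drive_tool(
  rows=[0, 0, 0.1, 0, 0, 0, 0.1, 0, 0, 0, 0, 0],
)

```text
time_s: 27.78
position: [0.5929, -0.1504, 0.0793]
tool_rot: [0.754, -0.657, -0.0, 0.0]
force: [0.5, 0.6, -1.2]
finger_gap: 0.0166
grip_force: 59.3
```

Emit:
drive_tool(
  rows=[0, 0, 0.1, 0, 0, 0, 0.06, 0, 0, 0, 0, 0],
)

```text
time_s: 28.15
position: [0.5929, -0.1504, 0.073]
tool_rot: [0.754, -0.657, -0.0, 0.0]
force: [0.5, -0.3, -0.9]
finger_gap: 0.0163
grip_force: 59.3
```

Emit:
drive_tool(
  rows=[0, 0, 0.04, 0, 0, 0, 0, 0],
)

```text
time_s: 28.4
position: [0.593, -0.1504, 0.0716]
tool_rot: [0.754, -0.657, -0.0, 0.0]
force: [-0.0, 0.4, -1.0]
finger_gap: 0.0167
grip_force: 59.3
```

Emit:
drive_tool(
  rows=[0, 0, 0.03, 0, 0, 0, 0, 0],
)

```text
time_s: 28.65
position: [0.593, -0.1503, 0.0704]
tool_rot: [0.754, -0.657, -0.0, 0.0]
force: [-0.2, 0.3, -0.7]
finger_gap: 0.0168
grip_force: 59.4
```

Emit:
drive_tool(
  rows=[0, 0, 0.025, 0, 0, 0, 0, 0],
)

```text
time_s: 28.9
position: [0.5931, -0.1504, 0.0703]
tool_rot: [0.754, -0.657, 0.0, 0.0]
force: [-2.0, 1.1, 4.6]
finger_gap: 0.0166
grip_force: 59.9
```

It seated at the expected height with 4.6 N. Releasing and rising.

Emit:
drive_tool(
  rows=[0, 0, 0, 0, 0, 0, 0, 0, 0, 0, 0, 0, 0, 0, 0, 0],
  jaw=32,
)

```text
time_s: 29.4
position: [0.593, -0.1504, 0.0693]
tool_rot: [0.754, -0.657, -0.0, 0.0]
force: [0.9, -0.3, -0.3]
finger_gap: 0.0322
grip_force: 0.0
```

Emit:
drive_tool(
  rows=[0, 0, -0.2, 0, 0, 0, -0.4, 0, 0, 0, -0.8, 0, 0, 0, -0.9, 0, 0, 0, -0.9, 0, 0.9, 0, -0.5, 0, 0.9, 0, 0, 0, 0.9, 0, 0, 0, 0, 0, 0, 0, 0, 0, 0, 0],
)

```text
time_s: 30.65
position: [0.6077, -0.2573, 0.2183]
tool_rot: [0.754, -0.657, 0.0, -0.0]
force: [0.5, -0.6, 0.9]
finger_gap: 0.032
grip_force: 0.0
```

Run:
```python
from h import *
go(); posts()
p,d=cams.capture("scene"); X=cloud("scene",d); hsv=cv2.cvtColor(p,cv2.COLOR_BGR2HSV).astype(int); H,S=hsv[...,0],hsv[...,1]
m=(X[...,0]>.5)&(X[...,0]<.68)&(X[...,1]>-.2)&(X[...,1]<-.08)&((H<8)|(H>172))&(S>120)
print("pin z",np.percentile(X[m][:,2],[2,98]).round(4)); Q=X[m&(X[...,2]>.097)]; print(Q.mean(0).round(4))
a=cv2.resize(p[120:270,150:400],(800,480),interpolation=cv2.INTER_CUBIC); cv2.imwrite("pics/end.png",a)
```

```text
t 30.65 pos [ 0.6077 -0.2573  0.2183] F [ 0.5  -0.59  0.86] gap 0.032 grip 0.0 q6 0.29 X [ 0.136 -0.991  0.   ] Y [-0.991 -0.136 -0.001]
scene 66 [235.1 168.5] [ 0.4875 -0.1456  0.0753]
scene 65 [258.1 183.3] [ 0.4793 -0.0479  0.0754]
scene 73 [288.3 202.6] [0.4705 0.0673 0.076 ]
top 31 [237.7 209.3] [0.4684 0.0585 0.0894]
pin z [0.0506 0.0995]
[ 0.5936 -0.1457  0.0988]
```

View pics/end.png

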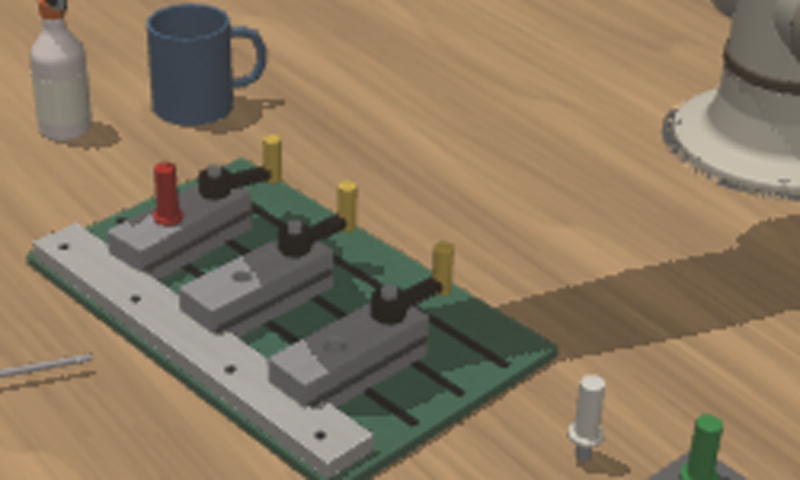

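The red pin stands upright at (167,195) in the loose clamp with its collar on the block face; its top measures z 0.0995 (0.100 expected). The turned lever is at (272,158), and the mug and bottle stand where they were. Handing in.

```bash
python3 -c "
from h import *
print(arm.hand_in())"
```

```text
the job is handed in; nothing more can be done
None
```

The loose lever is the one on the robot's right (−y side): I turned it about 19 mm, pressed the other two to about 16–17 N (both sound), put the red pin fully home in the loose clamp's socket, and handed the job in at about 31 s.

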